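# Lock a canvas to its work board with a flat screwdriver

### The arm

A 6-joint arm with a two-finger parallel gripper is mounted at the origin on the work surface. World frame = base frame: x ahead of the robot, y to its left, z up, the work surface at z = 0. Lengths are in m, angles in rad, forces in N, time in s.
With the tool pointing down it reaches from about 0.3 to 0.775 m from the base axis. Payload 14.6 kg.
Tool frame: the origin (TCP) lies midway between the tips of the shut fingers; the grasp point (between the pads) lies 19 mm behind it; y points along the fingers, x is the direction in which the jaws open and shut, and the axes are right-handed (so a half turn about y gives the same grasp; the last joint's range is limited). The gripper opens to 94 mm and grips with 3 to 60 N. Pads are 16 mm wide; open, the fingers measure 119 mm over their backs; the gripper's body (75 mm by 177 mm) begins 78 mm behind the grasp point.
Start: joints at [-1.282, 0.3, 1.521, -0, 1.321, -0.067], TCP at [0.192, -0.516, 0.205] pointing down, gripper open.
Joint ranges: [-3.03, 3.03], [-0.79, 2.21], [0.23, 2.52], [-1.04, 4.18], [0, 3.07], [-2.55, 2.55]. Speed limits (rad/s): [2.22, 2.22, 2.57, 3.14, 3.14, 3.14].

### API

Orientations are given as [roll, pitch, yaw] about the fixed x, y, z axes, in that order (R = Rz(yaw) Ry(pitch) Rx(roll)).
In Python, from station import r, viewer gives the robot as it stands. The module is installed in compiled form; this text tells all that it offers.
- The arm moves only by the tool apply_moves, never from a script. Its argument "targets" is a list that holds one entry, the list of rows, each a list of 7 numbers: the shift along the world's x, y, z in cm, then the turn, a rotation vector about the world's x, y, z in rad, then the closure, from -1 (fully open) to 1 (shut). A call has 1 to 5 rows; each row is the pose to reach, as a shift and turn from the pose commanded when the call began; what a row does not reach only later rows make up. A row lasts 1/10 s, in which the tool goes at most 50 mm and 8.59 degrees, less where a joint would pass 70% of its speed; a pose out of reach is approached as far as the arm can. A call with a gripper value outside its range is refused whole. The fingers move at their own pace and stop on an object; "squeeze" is the grip in N (left out, the last holds). Time passes only in rows, so rows that repeat a pose let the fingers close. It gives the time, the measured TCP pose, the force and the opening at its end, in the units of the state.
- r.read_state(): the state, without advancing time (a new reading comes with each control period).
- viewer.read_camera(name): name is "side" or "top"; returns the picture (400x640x3 uint8, red, green, blue); there is no depth.
- viewer.camera_params(name): a dict with "mtx" (3x3 intrinsics, pixels), "distortion" ([k1, k2, p1, p2, k3] as OpenCV has them; the pictures are not rectified), "R" (3x3) and "t" (3): a world point X has camera coordinates R X + t. Camera axes: x right, y down, z forward; pixel columns grow to the right and rows downward; lengths in m; the calibration is good to about 2 mm. A picture is of the moment at which its call begins. camera_params takes no time and is no camera call.
- r.hand_in(): hands the job in, once; it reports no verdict.
Trained networks look in the newest picture that a camera, given by its name, has taken for a name from the list of things; names that differ only in an ending like _2 or _b are one class to them, and where a whole thing is asked for, a point or a joint stands for the part that bears it (a point fixed in the world has none). Each returns a list of dicts, best first, with "score" (0 to 1); they miss things now and then, are a little off and sometimes report something else, mostly with a low value. They report only what shows in the picture. A call takes as long as a camera call. They do not tell look-alikes from the thing itself.
- viewer.find_in(camera, label): "xyz" ([x, y, z] in m, in world coordinates, good to about 4 mm: the middle of the surface that is visible of it).
The state is a dict: "time_s": time; "joint_pos": joint angles; "qd": joint speeds; "joint_efforts": joint torques, N m; "tcp_pos": TCP position; "orientation": TCP orientation; "ft_force": force on the tool from outside, world axes, zero at the start; "moment": the same for the moment, N m; "opening": opening from 0.0 (shut) to 1.0 (fully open).
Only numpy, scipy, OpenCV 4.12 (cv2) and the standard library are available. Lean on these libraries where they do the work, as an engineer would, in place of code of your own. Each camera call takes 0.05 s, during which the arm holds its last target. There are 200 camera calls.

### The job

Take the square-handled flat screwdriver out of its wooden stand and seat its blade in the slot of the sprung lock screw at the edge of the canvas board. Press the screw down against its spring and, holding it pressed all the while, firmly but without forcing it, turn it clockwise until it meets its stop, so that its brass tongue lies across the edge of the canvas. Then put the screwdriver back upright and fully down in its stand and let go; leave everything else on the table where it is.

Things in the scene. Friction and masses are not known exactly. Their poses are not given: they have to be found in the camera images.
- driver: the screwdriver, loose, about 120 g, 154 mm long, standing upright, blade down, in the stand. Origin at the middle of the blade's end face; z runs up the driver to the handle, x along the blade's width, y through its thickness. Blade 14 mm wide, 3 mm thick, 20 mm long; round shank 8 mm thick up to 70 mm above the blade's end; a collar 26 mm across at 70 to 74 mm; then a plain wooden handle 24 x 24 mm square, flats across x and y, 74 to 154 mm above the blade's end
- driver_grip (a point): point on the driver's axis in the middle of its handle, 112 mm above the blade's end; axes as driver
- driver_tip (a point): middle of the blade's end face; axes as driver
- stand_hole (a point): centre of the mouth of the hole in the top of the stand, 75 mm above the table. The stand is a fixed wooden block 70 x 70 x 75 mm; the hole goes right through, 20 mm along this point's x by 14 mm along its y, chamfered. The driver hangs in it by its collar, its blade's end 70 mm below the mouth, with its x along the hole's x (either way round)
- lock (a point): point on the lock screw's turning axis at the top of the plate it stands on (24 mm above the table), fixed to the board; axes as board. The steel screw head is 26 mm across with a slot right across its middle, 5 mm wide, 5 mm deep, open-ended. The head's height differs each time: its top is 15 to 22 mm above this point (slot floor 10 to 17 mm), to be found by touch
- screw (a joint): turn of the lock screw in rad: grows clockwise seen from above. At 0 its slot and its brass tongue (16 mm wide, under the head, end 50 mm from the axis) point along lock's +y, at 1.57 (the stop) along its +x, across the canvas edge. Starts at 0.15 to 0.40. Steady turning resistance about 0.05 N m; it stays where it is left
- screw_press (a joint): how far the screw is pressed down from rest, in m: 0 to 0.0012 (bottomed). The spring takes 4 N before it yields, then 5 N per mm (10 N at the bottom). It counts as held pressed from 0.4 mm (6 N); about 10 N is right; more than about 18 N of push while turning, or 0.15 N m of twist at the stop, forces it
- board: fixed plywood work board 270 (x) x 240 (y) x 18 mm with the canvas panel (190 x 220 x 6 mm) on it; origin under its centre, z up. The lock screw stands at x = -93 mm, y = 0, on a 6 mm grey metal plate; the canvas lies on its +x side
- brush_pot: grey plastic pot, 84 mm across, with three brushes, 160 mm high overall; a bystander, origin under its centre
- tape: roll of tape, 90 mm across, 24 mm high, lying on the canvas; a bystander, origin under its centre
- eraser: eraser 55 x 25 x 14 mm; a bystander, origin under its centre
- paint_jar: white paint jar, 50 mm across, 60 mm high; a bystander, origin under its centre
Mind the look-alikes: they are no part of the job. What is meant by the driver is not blue or purple, and is the smaller of those in its own colour.

How it is judged:
On the way, in this order (a step that is already met when the one before it is completed fails the run):
1. the upright driver's blade presses the screw down by at least 0.4 mm, before it is turned far (horizontal distance between driver_tip and lock below 0.006 m and angle between driver's own z axis and vertical below 0.12 rad and value of joint screw_press above 0.0004 m and value of joint screw below 0.6 rad), for 0.2 s.
2. the screw is turned to its stop (1.47 rad or more) with the blade on it and the screw still pressed down (horizontal distance between driver_tip and lock below 0.007 m and value of joint screw above 1.47 rad and value of joint screw_press above 0.0004 m), for 0.1 s.
3. the screwdriver stands fully down in its stand (horizontal distance between driver_tip and stand_hole below 0.009 m and z of driver_tip in the frame of stand_hole below -0.065 m and angle between driver's own z axis and vertical below 0.08 rad and linear speed of driver below 0.02 m/s), for 0.2 s.
At the end, for the whole second after the job is handed in: the screw is within 0.15 rad of its stop (1.57 rad), and the screwdriver, released and at rest, stands upright (within 0.08 rad) in the stand's hole with its blade's end at least 65 mm below the mouth (all of step 3 and value of joint screw above 1.42 rad); the robot touches nothing.
It fails at once if the screw turns on (between 0.6 and 1.4 rad, faster than 0.05 rad/s clockwise) while it is not pressed down by 0.4 mm, or while the blade's end is more than 7 mm from its axis (velocity of joint screw above 0.05 rad/s and value of joint screw between 0.6 and 1.4 rad and (value of joint screw_press below 0.0004 m or horizontal distance between driver_tip and lock above 0.007 m)).
It fails at once if the driver bears on the screw, before it is turned to 1.4 rad, with more than 32 N in all (about 18 N of push and the turning couple together) (contact force between driver and screw_press above 32 N and value of joint screw below 1.4 rad).
It fails at once if the driver bears on the screw with more than 48 N in all (wrenched against the stop) (contact force between driver and screw_press above 48 N).
It fails at once if a bystander is (pot of brushes, tape, eraser, paint jar) is shifted by more than 30 mm (distance of any of brush_pot, tape, eraser, paint_jar from where it was at the start of the episode above 0.03 m).
It also fails if it takes over 72 s, if anything falls off the work surface, if the arm or the gripper's body presses on something with over 40 N, if the wrist force passes 120 N, or if a joint passes its speed limit or range.

## Working session

There is one attempt and no reset: what is moved stays moved. The work goes in short steps, Python scripts to look and compute and a tool call to move; the robot and the scene stay as the last step left them, time stands still between calls to the robot, and variables do not carry over. Pictures are saved under pics/ and viewed, about 8 in all and at most 12, crops included, and the job is handed in when it is done.

Besides the shell and the picture viewer there is one more tool, called after "Emit:" by a JSON object that holds its "method" and its "body", one argument or row to a line. apply_moves: Moves the arm, as the interface text tells. Its arguments: {"type":"object","properties":{"targets":{"type":"array","items":{"type":"array","items":{"type":"array","items":{"type":"number"}}}},"squeeze":{"type":"number"}},"required":["targets"]}

```bash
mkdir -p pics
python3 - <<'E'
from station import r, viewer
import cv2,numpy as np
s=r.read_state(); print(s)
for c in("top","side"):
    im=viewer.read_camera(c); cv2.imwrite(f"pics/{c}0.png",im[:,:,::-1]); p=viewer.camera_params(c)
    print(c,p['mtx'],p['distortion'],p['R'],p['t'])
    for l in("driver","lock","screw","stand_hole","board","brush_pot","tape","eraser","paint_jar"):
        try: print(l,[(np.round(d['xyz'],3).tolist(),round(d['score'],2)) for d in viewer.find_in(c,l)][:5])
        except Exception as e: print(l,e)
E
```

```text
{'time_s': 0.0, 'joint_pos': array([-1.28154961e+00,  3.00505208e-01,  1.52157335e+00, -3.48315492e-05,
        1.32071116e+00, -6.66020662e-02]), 'qd': array([ 0.0018744 , -0.00019916, -0.00162601,  0.00072565, -0.00056898,
       -0.0024298 ]), 'joint_efforts': array([ 1.71175066e-04, -5.31809986e+01, -3.52742887e+01,  7.08244415e-02,
        2.43518804e-02, -6.75940259e-05]), 'tcp_pos': array([ 0.19152447, -0.51529404,  0.2048709 ]), 'orientation': array([-1.57075032e+00,  1.19665089e-03, -1.21493887e+00]), 'ft_force': array([-0.4307458 ,  0.65249566, -0.20820997]), 'moment': array([0.00933031, 0.01317335, 0.02836517]), 'opening': 1.0015150530306303}
top [[451.03783375   0.         318.75651025]
 [  0.         451.03783375 200.88846556]
 [  0.           0.           1.        ]] [-0.05924736  0.          0.          0.          0.        ] [[-0.02690432 -0.9995985  -0.00888749]
 [-0.99654733  0.02751867 -0.07833355]
 [ 0.07854667  0.00674929 -0.99688759]] [-0.0132205   0.50609463  1.08377051]
driver [([0.574, -0.334, 0.191], 0.9), ([0.394, -0.244, 0.213], 0.7), ([0.492, -0.244, 0.
[... 637 characters left out ...]
.00534324]
 [-0.47042195  0.61406887 -0.63373703]
 [ 0.39087183 -0.49886911 -0.77353011]] [0.37914632 0.29984317 1.07872972]
driver [([0.575, -0.33, 0.151], 0.86), ([0.58, -0.265, 0.114], 0.76), ([0.387, -0.239, 0.161], 0.63), ([0.486, -0.241, 0.129], 0.53)]
lock [([0.571, 0.086, 0.039], 0.69), ([0.52, 0.059, 0.019], 0.56), ([0.489, -0.236, 0.126], 0.49)]
screw [([0.454, 0.065, 0.038], 0.69), ([0.368, -0.135, 0.054], 0.29)]
stand_hole [([0.525, 0.255, 0.06], 0.72), ([0.477, -0.221, 0.059], 0.58)]
board [([0.519, 0.06, 0.024], 0.91), ([0.488, -0.238, 0.125], 0.39)]
brush_pot [([0.528, 0.256, 0.061], 0.75)]
tape [([0.57, 0.088, 0.041], 0.93)]
eraser [([0.367, 0.178, 0.014], 0.84)]
paint_jar []
```

View pics.

View pics/top0.png

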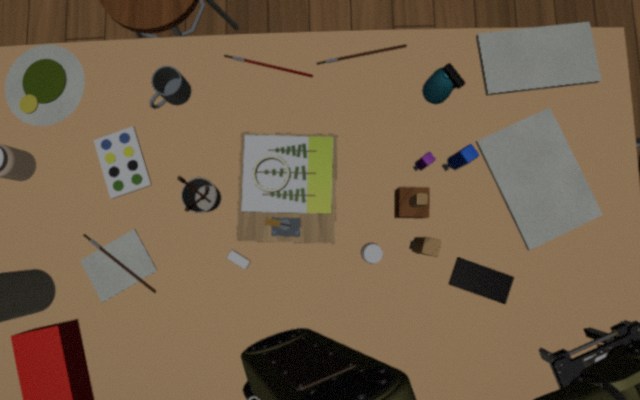

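View pics/side0.png

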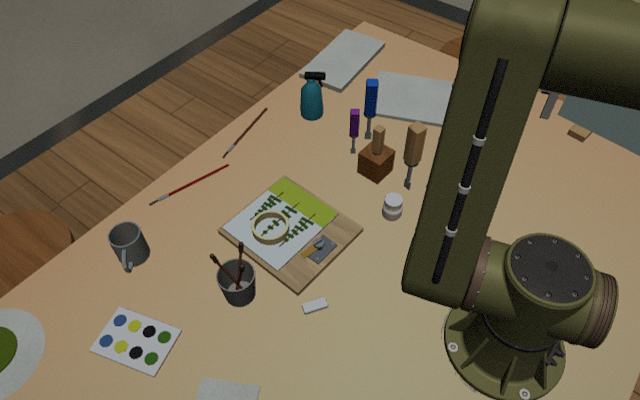

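Run:
```python
import cv2,numpy as np
t=cv2.imread("pics/top0.png");s=cv2.imread("pics/side0.png")
def c(im,u,v,w,h): return cv2.resize(im[v:v+h,u:u+w],(400,300),interpolation=cv2.INTER_CUBIC)
a=np.vstack([np.hstack([c(t,386,176,60,45),c(t,235,200,108,48)[:, :]]),np.hstack([c(s,340,115,80,70)[:,:],c(s,290,220,60,45)])])
a=cv2.convertScaleAbs(a,alpha=1.6)
cv2.imwrite("pics/c1.png",a)
```

```text
(no output)
```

View pics/c1.png

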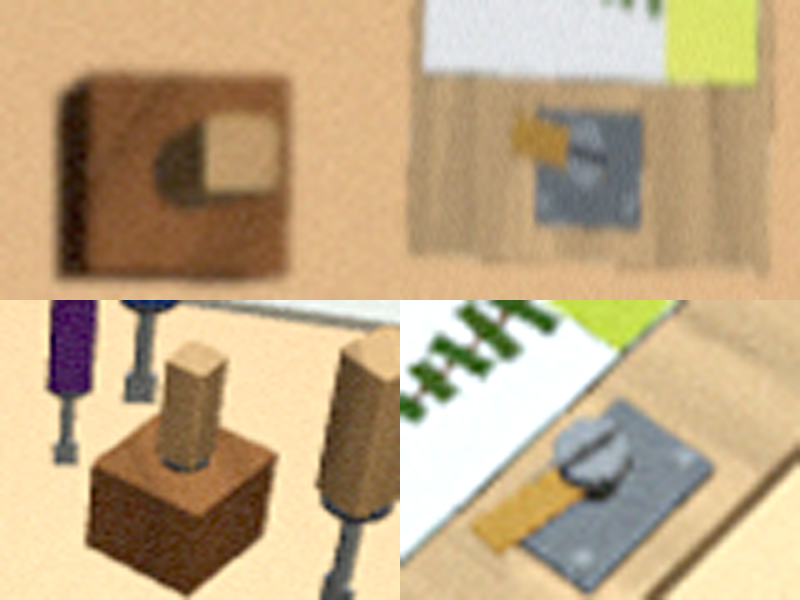

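```bash
cat > h.py <<'E'
import cv2,numpy as np
from scipy.optimize import least_squares
from station import r, viewer
P={c:viewer.camera_params(c) for c in("top","side")}
def proj(c,X):
    p=P[c]; return cv2.projectPoints(np.asarray(X,float).reshape(-1,1,3),cv2.Rodrigues(p['R'])[0],p['t'],p['mtx'],p['distortion'])[0].reshape(-1,2)
def ray(c,uv,z):
    p=P[c]; n=cv2.undistortPoints(np.float64(uv).reshape(-1,1,2),p['mtx'],p['distortion']).reshape(-1,2)
    d=np.c_[n,np.ones(len(n))]@p['R']; o=-p['R'].T@p['t']; return o+d*((z-o[2])/d[:,2])[:,None]
def place(q,X):
    c,s=np.cos(q[2]),np.sin(q[2]); X=np.asarray(X,float)
    return np.c_[q[0]+c*X[:,0]-s*X[:,1],q[1]+s*X[:,0]+c*X[:,1],X[:,2]]
def rect(x0,x1,y0,y1,z): 
    p=[(x0,y0,z),(x1,y0,z),(x1,y1,z),(x0,y1,z)]; return [(p[i],p[(i+1)%4]) for i in range(4)]
def fit(ims,segs,q,rad=5,it=8,verbose=True):
    """segs: {cam:[(A,B)..]}; snap model edges to the strongest gradient"""
    for k in range(it):
        M=[]; R_=max(2,rad-k*.6)
        for c,sg in segs.items():
            im=cv2.GaussianBlur(ims[c].astype(np.float32),(0,0),.8)
            for i,(A,B) in enumerate(sg):
                t=np.linspace(.1,.9,25)[:,None]; X=np.array(A)*(1-t)+np.array(B)*t
                uv=proj(c,place(q,X)); d=uv[-1]-uv[0]; n=np.array([-d[1],d[0]])/np.linalg.norm(d)
                o=np.arange(-R_,R_+.01,.25); S=uv[:,None]+o[None,:,None]*n
                v=cv2.remap(im,S[...,0].astype(np.float32),S[...,1].astype(np.float32),1)
                g=np.abs(np.gradient(v,axis=1)).sum(2); j=g.argmax(1)
                M+= [(c,x,s,n) for x,s,w in zip(X,S[np.arange(25),j],g.max(1)) if w>3]
        def res(q):
            out=[]
            for c in segs:
                m=[a for a in M if a[0]==c]
                if m: out.append(((proj(c,place(q,[a[1] for a in m]))-np.array([a[2] for a in m]))*np.array([a[3] for a in m])).sum(1))
            return np.concatenate(out)
        s=least_squares(res,q,loss='soft_l1',f_scale=.5); q=s.x
    if verbose: print(np.round(q,4),'n',len(M),'med res px',np.median(np.abs(res(q))))
    return q
E
python3 - <<'E'
from h import *
ims={c:cv2.imread(f"pics/{c}0.png") for c in("top","side")}
b=rect(-.135,.135,-.12,.12,.018); st=rect(-.035,.035,-.035,.035,.075); ha=rect(-.012,.012,-.012,.012,.159)
bottom=ray("top",[[237.2,240],[334.5,243.5]],.018);print(bottom)
for cs in(("top",),("side",),("top","side")):
    print(cs)
    q=fit(ims,{c:b for c in cs},[.545,.055,0.0])
    print('lock',place(q,[[-.093,0,.024]]))
    fit(ims,{c:st for c in cs},[.488,-.238,0.0])
    fit(ims,{c:ha for c in cs},[.488,-.24,0.0],rad=3)
E
```

```text
[[ 0.4153469   0.1748271   0.018     ]
 [ 0.40065917 -0.06249455  0.018     ]]
('top',)
[ 0.5384  0.0481 -0.0749] n 97 med res px 1.3426612177394277
lock [[0.44566647 0.05506399 0.024     ]]
[ 0.4928 -0.2428 -0.0311] n 100 med res px 1.6598236836334581
[ 0.4939 -0.2511  0.0211] n 99 med res px 0.7235929316080967
('side',)
[ 0.5361  0.0584 -0.0547] n 100 med res px 0.23010836600329654
lock [[0.44324395 0.06353177 0.024     ]]
[ 0.4917 -0.2457 -0.0644] n 92 med res px 0.16682734095572355
[ 0.4903 -0.2435 -0.1567] n 100 med res px 0.2629664568486589
('top', 'side')
[ 0.5364  0.0573 -0.0541] n 189 med res px 0.7375734148309887
lock [[0.4435502  0.06228406 0.024     ]]
[ 0.4921 -0.2455 -0.0498] n 192 med res px 0.4531931970799963
[ 0.4926 -0.2488 -0.0036] n 197 med res px 0.9605693416538612
```

```bash
cat > ov.py <<'E'
from h import *
def crop(im,c,polys,ctr,w,h,W,H):
    u0,v0=ctr[0]-w/2,ctr[1]-h/2; k=W/w
    M=np.float32([[k,0,-u0*k+ (k-1)/2],[0,k,-v0*k+(k-1)/2]])
    o=cv2.convertScaleAbs(cv2.warpAffine(im,M,(W,H),flags=cv2.INTER_CUBIC),alpha=1.5)
    for pts,col in polys:
        uv=proj(c,pts)@M[:,:2].T+M[:,2]; cv2.polylines(o,[np.int32(np.round(uv))],False,col,1)
    return o
def circ(q,x,y,z,rr): 
    t=np.linspace(0,2*np.pi,40); return place(q,np.c_[x+rr*np.cos(t),y+rr*np.sin(t),np.full(40,z)])
def rp(q,*a): s=rect(*a); return place(q,[x[0] for x in s]+[s[0][0]])
E
python3 - <<'E'
from ov import *
ims={c:cv2.imread(f"pics/{c}0.png") for c in("top","side")}
q=[.5361,.0584,-.0547]; g=[.4917,-.2457,-.0644]
rows=[]
for c in ims:
    lk=proj(c,place(q,[[-.06,0,.02]]))[0]; s=proj(c,place(g,[[0,0,.1]]))[0]
    pb=[(rp(q,-.135,.135,-.12,.12,.018),(0,0,255)),(circ(q,-.093,0,.043,.013),(255,0,255))]
    ps=[(rp(g,-.035,.035,-.035,.035,.075),(0,0,255)),(rp(g,-.012,.012,-.012,.012,.159),(0,255,0)),(rp(g,-.035,.035,-.035,.035,.0),(255,0,0))]
    rows.append(np.hstack([crop(ims[c],c,pb,lk,120,90,400,300),crop(ims[c],c,ps,s,60,45,400,300)]))
cv2.imwrite("pics/c2.png",np.vstack(rows))
E
```

```text
(no output)
```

View pics/c2.png

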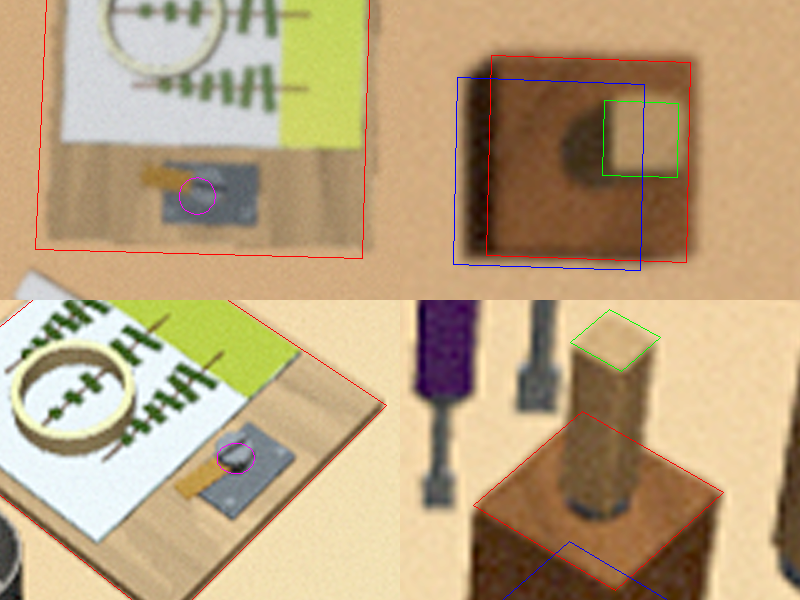

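Run:
```python
from ov import *
ims={c:cv2.imread(f"pics/{c}0.png") for c in("top","side")}
b=rect(-.135,.135,-.12,.12,.018); b0=rect(-.135,.135,-.12,.12,0)
# rect order: y0 edge, x1 edge, y1 edge, x0 edge
side=[b[0],b[1],b0[2],b0[3]]
q1=fit(ims,{"top":b},[.541,.058,-.05],rad=3)
q2=fit(ims,{"side":side},[.541,.058,-.05],rad=3)
q=fit(ims,{"top":b,"side":side},(q1+q2)/2,rad=3)
print('lock',place(q,[[-.093,0,.024]]))
# canvas alone (190x220), z=.024, centre free
ca=rect(-.095,.095,-.11,.11,.024)
k=fit(ims,{"top":ca,"side":ca},[.56,.058,-.05],rad=4)
rows=[]
for c in ims:
    lk=proj(c,place(q,[[-.06,0,.02]]))[0]
    pb=[(rp(q,-.135,.135,-.12,.12,.018),(0,0,255)),(circ(q,-.093,0,.043,.013),(255,0,255)),(rp(k,-.095,.095,-.11,.11,.024),(0,255,0))]
    rows.append(np.hstack([crop(ims[c],c,pb,lk+[0,-20],120,90,400,300),crop(ims[c],c,pb,proj(c,place(q,[[-.093,0,.04]]))[0],40,30,400,300)]))
cv2.imwrite("pics/c3.png",np.vstack(rows))
```

```text
[ 0.5384  0.0484 -0.0742] n 97 med res px 1.2763996928536836
[ 0.5412  0.0527 -0.0531] n 100 med res px 0.5784584606913092
[ 0.5401  0.0515 -0.0536] n 198 med res px 0.9572433540060137
lock [[0.44725044 0.05650704 0.024     ]]
[ 0.5743  0.0499 -0.0542] n 200 med res px 0.42734160000593
```

View pics/c3.png

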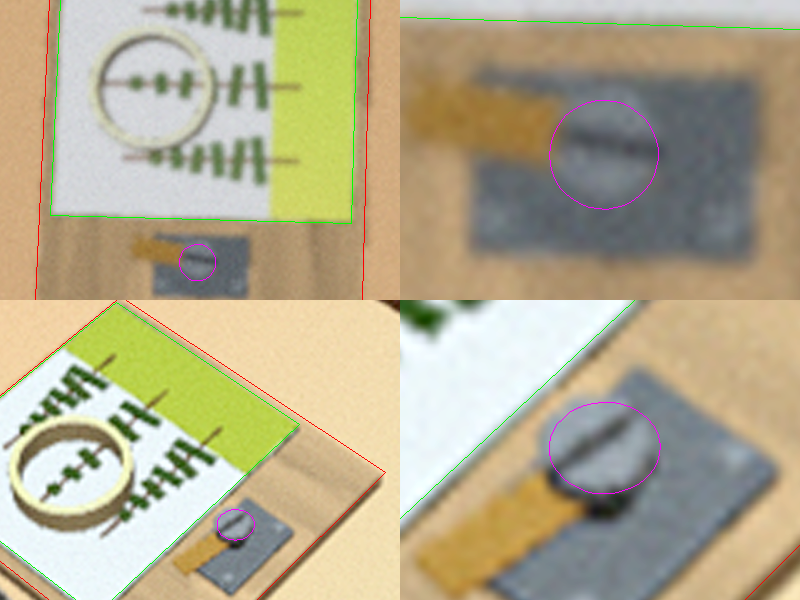

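Run:
```python
from ov import *
ims={c:cv2.imread(f"pics/{c}0.png") for c in("top","side")}
q=[.4473,.0565,-.0536]
ut=proj("top",[[.4473,.0565,.043]])[0]+[.9,-.7]; us=proj("side",[[.4473,.0565,.043]])[0]+[-.8,-.3]
f=lambda X:np.r_[proj("top",[X])[0]-ut,proj("side",[X])[0]-us]
s=least_squares(f,[.447,.0565,.043]);print('tri',s.x,s.fun)
def seg(z,n=16):
    t=np.linspace(0,2*np.pi,n+1);p=np.c_[.013*np.cos(t),.013*np.sin(t),np.full(n+1,z)];return [(p[i],p[i+1]) for i in range(n)]
for z in(.039,.041,.043,.045,.046):
    print(z,end=' ');fit(ims,{"top":seg(z),"side":seg(z)},[.448,.055,0],rad=2.5)
# canvas near edge -> lock consistency, handle
ha=rect(-.012,.012,-.012,.012,.159)
for c in ims: fit(ims,{c:ha},[.492,-.246,-.05],rad=2,it=4)
fit(ims,{"top":ha,"side":ha},[.492,-.246,-.05],rad=2,it=4)
```

```text
tri [0.44975232 0.05504425 0.04025437] [-0.21749551 -0.313269    0.3724499   0.03743486]
0.039 [ 0.4474  0.0586 -1.459 ] n 748 med res px 0.5669634987772835
0.041 [ 0.447   0.0591 -1.4904] n 756 med res px 0.5693109621165799
0.043 [ 0.4464  0.059  -2.9668] n 757 med res px 0.5416338458584724
0.045 [ 0.4457  0.0589 -1.6121] n 766 med res px 0.4686006778533905
0.046 [0.4577 0.0561 0.9238] n 775 med res px 0.7528817444626911
[ 0.4936 -0.2512 -0.0408] n 100 med res px 0.7340254781421655
[ 0.4898 -0.2436 -0.1727] n 100 med res px 0.3121577745325357
[ 0.4925 -0.2488 -0.0626] n 198 med res px 0.9914726367984041
```

Emit:
{"method": "apply_moves", "body": {
  "targets": [
    [[1, 1, 4, 0, 0, -0.1, -1], [5, 4, 6, 0, 0, -0.2, -1], [9, 7, 6, 0, 0, -0.3, -1], [13, 10, 6, 0, 0, -0.4, -1], [16, 14, 6, 0, 0, -0.415, -1]]
  ],
  "squeeze": 40
}}

```text
time_s: 1.5
tcp_pos: [0.351, -0.3771, 0.2654]
orientation: [-1.571, -0.0, -1.634]
ft_force: [0.3, -0.4, -0.7]
opening: 0.999
```

Emit:
{"method": "apply_moves", "body": {
  "targets": [
    [[4, 3, 0, 0, 0, 0, -1], [8, 6, 0, 0, 0, 0, -1], [11, 9.5, 0, 0, 0, 0, -1], [14, 12.8, 0, 0, 0, 0, -1], [14, 12.8, 0, 0, 0, 0, -1]]
  ]
}}

```text
time_s: 2.0
tcp_pos: [0.4919, -0.2467, 0.2652]
orientation: [-1.571, 0.001, -1.625]
ft_force: [-0.4, -0.5, -0.8]
opening: 0.999
```

Emit:
{"method": "apply_moves", "body": {
  "targets": [
    [[0, 0, -4, 0, 0, 0, -1], [0, 0, -8, 0, 0, 0, -1], [0, 0, -12, 0, 0, 0, -1], [0, 0, -15, 0, 0, 0, -1], [0, 0, -16.7, 0, 0, 0, -1]]
  ]
}}

```text
time_s: 2.5
tcp_pos: [0.4882, -0.2502, 0.0959]
orientation: [-1.574, 0.001, -1.63]
ft_force: [-0.4, 0.1, 1.3]
opening: 1.0
```

Emit:
{"method": "apply_moves", "body": {
  "targets": [
    [[0, 0, 0, 0, 0, 0, 0], [0, 0, 0, 0, 0, 0, 0.5], [0, 0, 0, 0, 0, 0, 1], [0, 0, 0, 0, 0, 0, 1], [0, 0, 0, 0, 0, 0, 1]]
  ]
}}

```text
time_s: 3.0
tcp_pos: [0.4897, -0.2505, 0.0992]
orientation: [-1.57, -0.001, -1.63]
ft_force: [0.2, 0.8, -0.3]
opening: 0.609
```

Emit:
{"method": "apply_moves", "body": {
  "targets": [
    [[0, 0, 0, 0, 0, 0, 1], [0, 0, 0, 0, 0, 0, 1], [0, 0, 0, 0, 0, 0, 1], [0, 0, 0, 0, 0, 0, 1], [0, 0, 0, 0, 0, 0, 1]]
  ]
}}

```text
time_s: 3.5
tcp_pos: [0.4895, -0.2502, 0.0984]
orientation: [-1.571, 0.0, -1.63]
ft_force: [0.0, 0.1, 0.1]
opening: 0.259
```

Run:
```python
from ov import *
for i in range(2):
    s=r.read_state();print(s['time_s'],s['tcp_pos'],s['orientation'],s['ft_force'],s['moment'],s['opening'])
a=[]
for c in("top","side"):
    im=viewer.read_camera(c)[:,:,::-1].copy();cv2.imwrite(f"pics/{c}1.png",im)
    a.append(crop(im,c,[],proj(c,[[.49,-.247,.11]])[0],80,60,400,300))
cv2.imwrite("pics/c4.png",np.hstack(a))
s=r.read_state();print(s['time_s'],s['tcp_pos'])
```

```text
3.5 [ 0.48949253 -0.25022844  0.09844112] [-1.57075504e+00  5.66408523e-05 -1.62994900e+00] [0.03704092 0.14684076 0.1167823 ] [ 0.1651301 -0.0698906  0.0582367] 0.2585265638186844
3.5 [ 0.48949253 -0.25022844  0.09844112] [-1.57075504e+00  5.66408523e-05 -1.62994900e+00] [0.03704092 0.14684076 0.1167823 ] [ 0.1651301 -0.0698906  0.0582367] 0.2585265638186844
3.6 [ 0.48948658 -0.25022959  0.09844907]
```

Emit:
{"method": "apply_moves", "body": {
  "targets": [
    [[0, 0, 1, 0, 0, 0, 1], [0, 0, 3, 0, 0, 0, 1], [0, 0, 6, 0, 0, 0, 1], [0, 0, 9, 0, 0, 0, 1], [0, 0, 12, 0, 0, 0, 1]]
  ]
}}

```text
time_s: 4.1
tcp_pos: [0.4891, -0.2502, 0.2203]
orientation: [-1.571, -0.0, -1.63]
ft_force: [0.2, -0.2, -0.9]
opening: 0.252
```

Emit:
{"method": "apply_moves", "body": {
  "targets": [
    [[0, 0, 0, 0, 0, 0, 1], [0, 0, 0, 0, 0, 0, 1]]
  ]
}}

```text
time_s: 4.3
tcp_pos: [0.4893, -0.2503, 0.2188]
orientation: [-1.57, -0.0, -1.63]
ft_force: [-0.5, 0.3, -1.8]
opening: 0.252
```

Run:
```python
from ov import *
s=r.read_state();print(s['time_s'],s['tcp_pos'],s['orientation'],s['ft_force'],s['moment'],s['opening'])
a=[]
t=s['tcp_pos']
for c in("top","side"):
    im=viewer.read_camera(c)[:,:,::-1].copy();cv2.imwrite(f"pics/{c}2.png",im)
    tip=[t[0],t[1],t[2]-.093]
    a.append(crop(im,c,[([tip,[t[0],t[1],t[2]-.02]],(0,0,255))],proj(c,[[t[0],t[1],t[2]-.06]])[0],100,75,400,300))
cv2.imwrite("pics/c4.png",np.hstack(a))
```

```text
4.3 [ 0.48931041 -0.25027643  0.21876292] [-1.57037548e+00 -3.72603156e-04 -1.63002164e+00] [-0.46347796  0.27178198 -1.8215696 ] [ 0.10509438 -0.00399377  0.0071146 ] 0.252388165502488
```

View pics/c4.png

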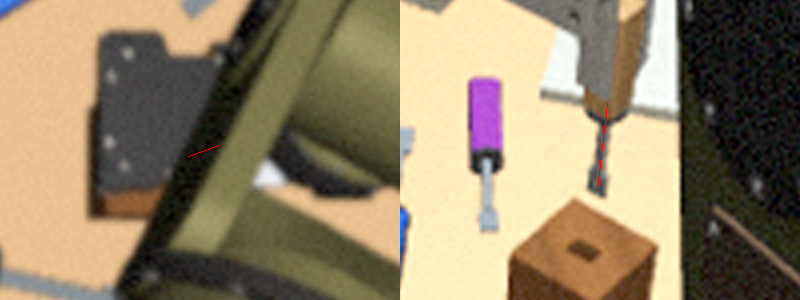

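Run:
```python
from ov import *
im=cv2.imread("pics/side2.png")
g=[.4921,-.2455,-.055]
t=np.array([.4893,-.2503,.2188])
h=rp(g,-.010,.010,-.007,.007,.075)
bx=[]
k=[t[0],t[1],-.055]
z=t[2]-.093
P1=[(h,(0,0,255)),(rp(g,-.035,.035,-.035,.035,.075),(0,255,0))]
P2=[(rp(k,-.007,.007,-.0015,.0015,z),(0,0,255)),(rp(k,-.013,.013,-.0001,.0001,z+.072),(0,0,255))]
a=crop(im,"side",P1,proj("side",place(g,[[0,0,.075]]))[0],40,30,400,300)
b=crop(im,"side",P2,proj("side",[[t[0],t[1],z+.02]])[0],40,30,400,300)
cv2.imwrite("pics/c5.png",np.hstack([a,b]))
s=rect(-.035,.035,-.035,.035,.075); fit({"side":im},{"side":s},g,rad=3)
fit({"side":im},{"side":rect(-.010,.010,-.007,.007,.075)},g,rad=3)
fit({"side":im},{"side":rect(-.010,.010,-.007,.007,.075)},[.4921,-.2455,1.515],rad=3)
```

```text
[ 0.4918 -0.2457 -0.0621] n 100 med res px 0.12594338482421805
[ 0.4913 -0.2444 -0.0743] n 100 med res px 0.21494444531771062
[ 0.4913 -0.2443  0.0712] n 100 med res px 0.13975601139703991
```

View pics/c5.png

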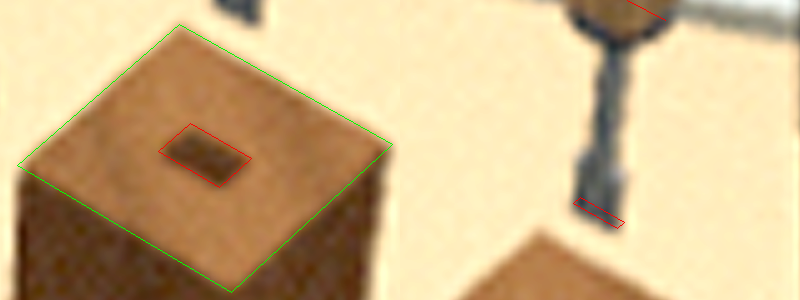

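Run:
```python
from ov import *
ims={c:cv2.imread(f"pics/{c}0.png") for c in("top","side")}
def uncrop(c,pts):
    ctr=proj(c,place([.5401,.0515,-.0536],[[-.093,0,.04]]))[0]; return (np.array(pts,float)-4.5)/10+ctr-[20,15]
for c,p in(("top",[[160,130],[262,153]]),("side",[[172,163],[232,122]])):
    X=ray(c,uncrop(c,p),.041);d=X[0]-X[1];a=np.arctan2(d[1],d[0]);print(c,X.mean(0),a,'screw',np.pi/2-.0536-a%np.pi)
# tongue fit: 16 mm wide, from r=.015 to .05, z about .03..; direction along +x of local frame
for z in(.028,.031,.034):
    T=[((.02,-.008,z),(.05,-.008,z)),((.05,-.008,z),(.05,.008,z)),((.05,.008,z),(.02,.008,z))]
    for cs in(("top","side"),("top",),("side",)):
        q=fit(ims,{c:T for c in cs},[.4485,.0565,1.3],rad=2.5,verbose=False); print(z,cs,np.round(q,4))
```

```text
top [0.45027366 0.05478013 0.041     ] 1.3230039115554095 screw 0.19419241523948694
side [0.44936041 0.05465984 0.041     ] 1.3500989465045325 screw 0.16709738029036392
0.028 ('top', 'side') [0.4552 0.0545 1.4655]
0.028 ('top',) [0.4503 0.0558 1.3699]
0.028 ('side',) [0.455  0.0539 1.443 ]
0.031 ('top', 'side') [0.4539 0.0552 1.4489]
0.031 ('top',) [0.4497 0.0556 1.3554]
0.031 ('side',) [0.4531 0.0555 1.4302]
0.034 ('top', 'side') [0.4509 0.0561 1.4016]
0.034 ('top',) [0.4492 0.0551 1.3449]
0.034 ('side',) [0.4516 0.057  1.4205]
```

Emit:
{"method": "apply_moves", "body": {
  "targets": [
    [[0, 4, 0, 0, 0, 0.1, 1], [-0.5, 8, 0, 0, 0, 0.25, 1], [-1, 12, 0, 0, 0, 0.4, 1], [-1.5, 16, 0, 0, 0, 0.55, 1], [-2, 20, 0, 0, 0, 0.7, 1]]
  ]
}}

```text
time_s: 4.9
tcp_pos: [0.4685, -0.0487, 0.2174]
orientation: [-1.572, 0.001, -0.924]
ft_force: [1.0, 0.1, -0.2]
opening: 0.253
```

Emit:
{"method": "apply_moves", "body": {
  "targets": [
    [[-1, 4, 0, 0, 0, 0.14, 1], [-1.5, 7, 0, 0, 0, 0.28, 1], [-1.9, 9, 0, 0, 0, 0.42, 1], [-1.96, 10.55, 0, 0, 0, 0.56, 1], [-1.96, 10.55, 0, 0, 0, 0.7, 1]]
  ]
}}

```text
time_s: 5.4
tcp_pos: [0.4492, 0.0567, 0.2174]
orientation: [-1.571, 0.002, -0.222]
ft_force: [-0.2, -0.2, -1.0]
opening: 0.253
```

Emit:
{"method": "apply_moves", "body": {
  "targets": [
    [[0, 0, -1, 0, 0, 0, 1], [0, 0, -3, 0, 0, 0, 1], [0, 0, -4.5, 0, 0, 0, 1], [0, 0, -5.5, 0, 0, 0, 1], [0, 0, -5.5, 0, 0, 0, 1]]
  ]
}}

```text
time_s: 5.9
tcp_pos: [0.449, 0.0549, 0.1616]
orientation: [-1.572, 0.003, -0.233]
ft_force: [0.2, -0.0, -0.8]
opening: 0.256
```

```bash
cat > look.py <<'E'
from ov import *
import sys
n=sys.argv[1]
s=r.read_state();print(s['time_s'],np.round(s['tcp_pos'],4),np.round(s['orientation'],3),s['ft_force'],s['moment'])
t=s['tcp_pos'];R_=cv2.Rodrigues(np.zeros(3))[0]
k=[t[0],t[1],s['orientation'][2]+np.pi/2]; z=t[2]-.093
a=[]
for c in("top","side"):
    im=viewer.read_camera(c)[:,:,::-1].copy();cv2.imwrite(f"pics/{c}{n}.png",im)
    pl=[(rp(k,-.007,.007,-.0015,.0015,z),(0,0,255)),(circ([.4497,.0552,0],0,0,.041,.013),(255,0,255))]
    a.append(crop(im,c,pl,proj(c,[[t[0],t[1],z]])[0],50,37.5,400,300))
cv2.imwrite(f"pics/l{n}.png",np.hstack(a))
E
python3 look.py 3
```

```text
5.9 [0.449  0.0549 0.1616] [-1.572  0.003 -0.233] [ 0.17372882 -0.03859674 -0.80330866] [-0.04373606 -0.06666252 -0.0096331 ]
```

View pics/l3.png

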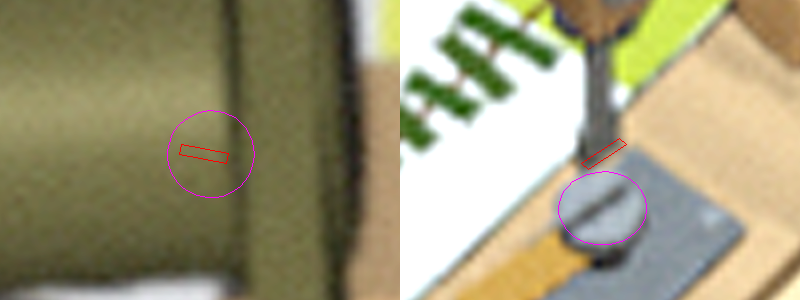

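Emit:
{"method": "apply_moves", "body": {
  "targets": [
    [[0, 0, -1, 0, 0, 0, 1], [0, 0, -1.8, 0, 0, 0, 1], [0, 0, -2.1, 0, 0, 0, 1], [0, 0, -2.2, 0, 0, 0, 1], [0, 0, -2.2, 0, 0, 0, 1]]
  ]
}}

```text
time_s: 6.5
tcp_pos: [0.4499, 0.0552, 0.1414]
orientation: [-1.571, 0.0, -0.23]
ft_force: [0.3, -0.5, -0.6]
opening: 0.254
```

```bash
python3 look.py 4
```

```text
6.5 [0.4499 0.0552 0.1414] [-1.571  0.    -0.23 ] [ 0.31098583 -0.52469953 -0.63642355] [-0.04671015 -0.09694241 -0.00716258]
```

View pics/l4.png

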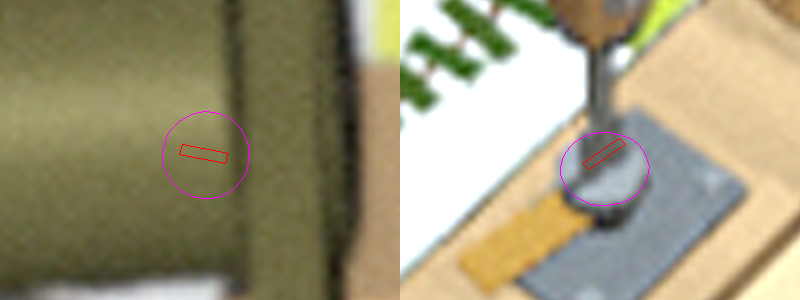

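Emit:
{"method": "apply_moves", "body": {
  "targets": [
    [[0, 0, -0.05, 0, 0, 0, 1], [0, 0, -0.1, 0, 0, 0, 1], [0, 0, -0.15, 0, 0, 0, 1], [0, 0, -0.2, 0, 0, 0, 1]]
  ]
}}

```text
time_s: 7.0
tcp_pos: [0.4499, 0.0552, 0.1394]
orientation: [-1.571, -0.0, -0.23]
ft_force: [-0.0, -0.4, -1.1]
opening: 0.253
```

Emit:
{"method": "apply_moves", "body": {
  "targets": [
    [[0, 0, -0.05, 0, 0, 0, 1], [0, 0, -0.1, 0, 0, 0, 1], [0, 0, -0.15, 0, 0, 0, 1], [0, 0, -0.2, 0, 0, 0, 1]]
  ]
}}

```text
time_s: 7.4
tcp_pos: [0.4499, 0.0552, 0.1374]
orientation: [-1.571, 0.0, -0.23]
ft_force: [1.6, -0.3, -1.6]
opening: 0.254
```

Emit:
{"method": "apply_moves", "body": {
  "targets": [
    [[0, 0, -0.05, 0, 0, 0, 1], [0, 0, -0.1, 0, 0, 0, 1], [0, 0, -0.15, 0, 0, 0, 1]]
  ]
}}

```text
time_s: 7.7
tcp_pos: [0.4499, 0.0552, 0.1359]
orientation: [-1.571, -0.0, -0.23]
ft_force: [-0.5, 0.2, -1.0]
opening: 0.255
```

Emit:
{"method": "apply_moves", "body": {
  "targets": [
    [[0, 0, -0.05, 0, 0, 0, 1], [0, 0, -0.1, 0, 0, 0, 1], [0, 0, -0.15, 0, 0, 0, 1]]
  ]
}}

```text
time_s: 8.0
tcp_pos: [0.4498, 0.0553, 0.1344]
orientation: [-1.571, 0.0, -0.23]
ft_force: [-0.1, 1.0, -2.0]
opening: 0.255
```

Emit:
{"method": "apply_moves", "body": {
  "targets": [
    [[0, 0, -0.05, 0, 0, 0, 1], [0, 0, -0.1, 0, 0, 0, 1], [0, 0, -0.1, 0, 0, 0, 1]]
  ]
}}

```text
time_s: 8.3
tcp_pos: [0.4499, 0.0552, 0.1335]
orientation: [-1.571, -0.0, -0.23]
ft_force: [-0.3, 0.0, 0.0]
opening: 0.25
```

Emit:
{"method": "apply_moves", "body": {
  "targets": [
    [[0, 0, -0.05, 0, 0, 0, 1], [0, 0, -0.1, 0, 0, 0, 1], [0, 0, -0.1, 0, 0, 0, 1]]
  ]
}}

```text
time_s: 8.6
tcp_pos: [0.4499, 0.0552, 0.1327]
orientation: [-1.571, -0.0, -0.23]
ft_force: [-1.9, 0.2, 6.1]
opening: 0.253
```

Emit:
{"method": "apply_moves", "body": {
  "targets": [
    [[0, 0, 0.03, 0, 0, 0, 1], [0.05, -0.01, 0.03, 0, 0, 0, 1], [0.1, -0.02, 0.03, 0, 0, 0, 1], [0.15, -0.03, 0.03, 0, 0, 0, 1]]
  ]
}}

```text
time_s: 9.0
tcp_pos: [0.4512, 0.055, 0.1327]
orientation: [-1.571, 0.001, -0.23]
ft_force: [-5.1, 2.0, 5.5]
opening: 0.255
```

Emit:
{"method": "apply_moves", "body": {
  "targets": [
    [[-0.1, 0.02, 0, 0, 0, 0, 1], [-0.2, 0.04, 0, 0, 0, 0, 1], [-0.2, 0.04, 0, 0, 0, 0, 1]]
  ]
}}

```text
time_s: 9.3
tcp_pos: [0.4499, 0.0553, 0.133]
orientation: [-1.57, -0.002, -0.23]
ft_force: [1.7, 0.1, 3.9]
opening: 0.254
```

Run:
```python
from station import r
s=r.read_state();print(s['tcp_pos'],s['ft_force'],s['moment'])
```

```text
[0.44985539 0.05530473 0.13301804] [1.68536988 0.13139509 3.89395464] [-0.13111798 -0.73328779 -0.02001111]
```

Emit:
{"method": "apply_moves", "body": {
  "targets": [
    [[-0.05, 0.01, 0, 0, 0, 0, 1], [-0.1, 0.02, 0, 0, 0, 0, 1], [-0.15, 0.03, 0, 0, 0, 0, 1]]
  ]
}}

```text
time_s: 9.6
tcp_pos: [0.4485, 0.0555, 0.1331]
orientation: [-1.571, -0.002, -0.23]
ft_force: [6.4, -0.9, 3.7]
opening: 0.249
```

Emit:
{"method": "apply_moves", "body": {
  "targets": [
    [[0, 0, 0.1, 0, 0, 0, 1], [0, 0, 0.15, 0, 0, 0, 1], [0, 0, 0.15, 0, 0, 0, 1]]
  ]
}}

```text
time_s: 9.9
tcp_pos: [0.4485, 0.0555, 0.1341]
orientation: [-1.571, -0.002, -0.23]
ft_force: [6.7, -0.9, -2.3]
opening: 0.252
```

Emit:
{"method": "apply_moves", "body": {
  "targets": [
    [[0.08, -0.015, 0, 0, 0, 0, 1], [0.15, -0.03, 0, 0, 0, 0, 1], [0.15, -0.03, -0.1, 0, 0, 0, 1], [0.15, -0.03, -0.17, 0, 0, 0, 1], [0.15, -0.03, -0.2, 0, 0, 0, 1]]
  ]
}}

```text
time_s: 10.4
tcp_pos: [0.4491, 0.0554, 0.1323]
orientation: [-1.571, 0.001, -0.23]
ft_force: [-1.3, -0.6, 6.1]
opening: 0.252
```

Emit:
{"method": "apply_moves", "body": {
  "targets": [
    [[0, 0, -0.01, 0, 0, 0, 1], [0, 0, -0.03, 0, 0, 0, 1], [0, 0, -0.03, 0, 0, 0, 1]]
  ]
}}

```text
time_s: 10.7
tcp_pos: [0.4491, 0.0553, 0.1322]
orientation: [-1.571, 0.0, -0.23]
ft_force: [-0.8, -0.7, 7.2]
opening: 0.254
```

Emit:
{"method": "apply_moves", "body": {
  "targets": [
    [[0, 0, -0.02, 0, 0, 0, 1], [0, 0, -0.05, 0, 0, 0, 1], [0, 0, -0.05, 0, 0, 0, 1]]
  ]
}}

```text
time_s: 11.0
tcp_pos: [0.4492, 0.0554, 0.132]
orientation: [-1.571, 0.0, -0.23]
ft_force: [-1.9, -0.1, 12.4]
opening: 0.258
```

Run:
```python
from station import r
s=r.read_state();print(s['tcp_pos'],s['ft_force'],s['moment'],s['joint_pos'])
```

```text
[0.44918298 0.05537251 0.13198239] [-1.85407975 -0.09808664 12.4416698 ] [-0.25191273  0.59277448 -0.00748821] [4.16833828e-02 1.64419577e-01 1.87094486e+00 2.63008674e-05
 1.10652300e+00 2.71625064e-01]
```

Emit:
{"method": "apply_moves", "body": {
  "targets": [
    [[0, 0, 0.01, 0, 0, 0, 1], [0, 0, 0.02, 0, 0, -0.06, 1], [0, 0, 0.02, 0, 0, -0.12, 1], [0, 0, 0.02, 0, 0, -0.18, 1], [0, 0, 0.02, 0, 0, -0.24, 1]]
  ]
}}

```text
time_s: 11.5
tcp_pos: [0.4496, 0.0553, 0.1321]
orientation: [-1.571, -0.001, -0.472]
ft_force: [0.5, -0.4, 7.5]
opening: 0.254
```

Run:
```python
from station import r
s=r.read_state();print(s['tcp_pos'],s['ft_force'],s['moment'])
```

```text
[0.44955991 0.0552961  0.13214566] [ 0.51009472 -0.39788523  7.51983943] [-0.27330069 -0.21483014  0.03582182]
```

Emit:
{"method": "apply_moves", "body": {
  "targets": [
    [[0, 0, -0.02, 0, 0, -0.06, 1], [0, 0, -0.02, 0, 0, -0.12, 1], [0, 0, -0.02, 0, 0, -0.18, 1], [0, 0, -0.02, 0, 0, -0.24, 1], [0, 0, -0.02, 0, 0, -0.3, 1]]
  ]
}}

```text
time_s: 12.0
tcp_pos: [0.4494, 0.0554, 0.132]
orientation: [-1.57, -0.0, -0.772]
ft_force: [-0.7, -0.5, 10.3]
opening: 0.251
```

Run:
```python
from station import r
s=r.read_state();print(s['tcp_pos'],s['ft_force'],s['moment'])
```

```text
[0.44943023 0.0554257  0.13204723] [-0.65431431 -0.54855923 10.2848651 ] [-0.05511828  0.20429862  0.0057745 ]
```

Emit:
{"method": "apply_moves", "body": {
  "targets": [
    [[0, 0, 0, 0, 0, -0.06, 1], [0, 0, 0, 0, 0, -0.12, 1], [0, 0, 0, 0, 0, -0.18, 1], [0, 0, 0, 0, 0, -0.24, 1], [0, 0, 0, 0, 0, -0.3, 1]]
  ]
}}

```text
time_s: 12.5
tcp_pos: [0.4493, 0.0556, 0.132]
orientation: [-1.57, 0.0, -1.072]
ft_force: [-1.6, 1.3, 10.7]
opening: 0.253
```

Run:
```python
from ov import *
s=r.read_state();print(s['tcp_pos'],s['ft_force'],s['moment'])
im=viewer.read_camera("side")[:,:,::-1].copy()
cv2.imwrite("pics/l5.png",crop(im,"side",[],proj("side",[[.46,.055,.05]])[0],60,45,400,300))
```

```text
[0.44930971 0.05555658 0.13202867] [-1.60685129  1.26221673 10.65228731] [0.38792624 0.38379475 0.03191696]
```

View pics/l5.png

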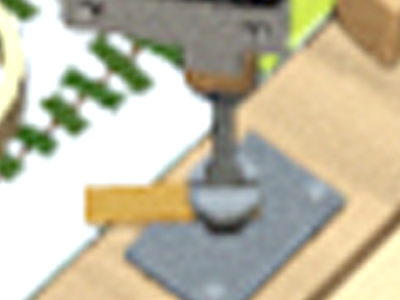

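Emit:
{"method": "apply_moves", "body": {
  "targets": [
    [[0, 0, 0, 0, 0, -0.06, 1], [0, 0, 0, 0, 0, -0.12, 1], [0, 0, 0, 0, 0, -0.18, 1], [0, 0, 0, 0, 0, -0.24, 1], [0, 0, 0, 0, 0, -0.3, 1]]
  ]
}}

```text
time_s: 13.05
tcp_pos: [0.4493, 0.0558, 0.132]
orientation: [-1.571, 0.001, -1.372]
ft_force: [-1.9, 2.4, 11.1]
opening: 0.256
```

Emit:
{"method": "apply_moves", "body": {
  "targets": [
    [[0, 0.02, 0, 0, 0, -0.05, 1], [0, 0.03, 0, 0, 0, -0.1, 1], [0, 0.03, 0, 0, 0, -0.15, 1], [0, 0.03, 0, 0, 0, -0.2, 1], [0, 0.03, 0, 0, 0, -0.25, 1]]
  ]
}}

```text
time_s: 13.55
tcp_pos: [0.4493, 0.056, 0.132]
orientation: [-1.571, 0.001, -1.622]
ft_force: [-1.7, 2.0, 10.8]
opening: 0.252
```

Run:
```python
from station import r
s=r.read_state();print(s['tcp_pos'],s['ft_force'],s['moment'])
```

```text
[0.44926901 0.056015   0.13202435] [-1.69575252  2.00467108 10.83714717] [0.7225515  0.40693482 0.07032317]
```

Emit:
{"method": "apply_moves", "body": {
  "targets": [
    [[0, 0, 0, 0, 0, -0.03, 1], [0, 0, 0, 0, 0, -0.06, 1], [0, 0, 0, 0, 0, -0.09, 1], [0, 0, 0, 0, 0, -0.09, 1]]
  ]
}}

```text
time_s: 13.95
tcp_pos: [0.4493, 0.0561, 0.132]
orientation: [-1.571, 0.001, -1.711]
ft_force: [-2.2, 2.6, 10.9]
opening: 0.254
```

Run:
```python
from ov import *
s=r.read_state();print(s['tcp_pos'],s['orientation'],s['ft_force'],s['moment'])
im=viewer.read_camera("side")[:,:,::-1].copy();cv2.imwrite("pics/side6.png",im)
for z in (.031,.034):
    for x0 in(.45,.452):
        T=[((.02,-.008,z),(.05,-.008,z)),((.05,-.008,z),(.05,.008,z)),((.05,.008,z),(.02,.008,z))]
        fit({"side":im},{"side":T},[x0,.0555,0.05],rad=3)
s=r.read_state();print(s['moment'])
```

```text
[0.4492864  0.05608486 0.13202681] [-1.57081070e+00  9.73509660e-04 -1.71106095e+00] [-2.15496825  2.60000868 10.92707517] [0.75014427 0.42280195 0.01809875]
[0.4499 0.0567 0.0511] n 75 med res px 0.21193449023324756
[0.4498 0.0572 0.0387] n 75 med res px 0.24418306132779347
[0.4484 0.0584 0.0483] n 75 med res px 0.23268890120021335
[0.4483 0.0588 0.0409] n 75 med res px 0.23704437099907133
[0.76836024 0.43230638 0.05037506]
```

Emit:
{"method": "apply_moves", "body": {
  "targets": [
    [[0, 0, 0, 0, 0, -0.03, 1], [0, 0, 0, 0, 0, -0.06, 1], [0, 0, 0, 0, 0, -0.08, 1], [0, 0, 0, 0, 0, -0.08, 1]]
  ]
}}

```text
time_s: 14.4
tcp_pos: [0.4493, 0.0561, 0.132]
orientation: [-1.571, 0.001, -1.791]
ft_force: [-1.6, 2.7, 11.3]
opening: 0.256
```

```bash
cat > m.py <<'E'
from ov import *
s=r.read_state();print(s['tcp_pos'],s['orientation'],s['ft_force'],s['moment'])
M=[]
for i in range(2):
  im=viewer.read_camera("side")[:,:,::-1].copy();M.append(r.read_state()['moment'][2])
  z=.032
  T=[((.02,-.008,z),(.05,-.008,z)),((.05,-.008,z),(.05,.008,z)),((.05,.008,z),(.02,.008,z))]
  fit({"side":im},{"side":T},[.4495,.0565,0.0],rad=3)
print(M)
E
python3 m.py
```

```text
[0.44928234 0.0561221  0.1320105 ] [-1.57093460e+00  1.02313966e-03 -1.79071533e+00] [-1.56295676  2.71013038 11.27281041] [0.8770428  0.41893215 0.06640159]
[0.4501 0.0557 0.0051] n 75 med res px 0.2444049502873875
[0.4501 0.0555 0.0123] n 75 med res px 0.24647464333886754
[np.float64(0.104166362698848), np.float64(0.0725992279167023)]
```

Emit:
{"method": "apply_moves", "body": {
  "targets": [
    [[0, 0, 0, 0, 0, -0.02, 1], [0, 0, 0, 0, 0, -0.04, 1], [0, 0, 0, 0, 0, -0.04, 1]]
  ]
}}

```text
time_s: 14.8
tcp_pos: [0.4493, 0.0561, 0.132]
orientation: [-1.571, 0.001, -1.831]
ft_force: [-2.1, 2.9, 10.5]
opening: 0.256
```

```bash
python3 m.py
```

```text
[0.44930763 0.05614484 0.13201621] [-1.57092711e+00  1.11724273e-03 -1.83073778e+00] [-2.05711472  2.93759072 10.53058207] [0.92511116 0.45285884 0.04530503]
[ 0.4502  0.0563 -0.0394] n 75 med res px 0.20882523254556862
[ 0.4502  0.0567 -0.0421] n 75 med res px 0.20777296570025072
[np.float64(0.0356725705814649), np.float64(0.06271000667073146)]
```

Emit:
{"method": "apply_moves", "body": {
  "targets": [
    [[0, 0, 0, 0, 0, -0.015, 1], [0, 0, 0, 0, 0, -0.03, 1], [0, 0, 0, 0, 0, -0.03, 1]]
  ]
}}

```text
time_s: 15.2
tcp_pos: [0.4494, 0.0561, 0.132]
orientation: [-1.571, 0.001, -1.86]
ft_force: [-0.6, 2.6, 10.6]
opening: 0.256
```

```bash
python3 m.py
```

```text
[0.44936421 0.05611859 0.13201594] [-1.57078454e+00  1.05513260e-03 -1.86048157e+00] [-0.63810697  2.63372784 10.58956014] [0.86135321 0.28717233 0.12764577]
[ 0.4506  0.0562 -0.0389] n 75 med res px 0.20049182941956195
[ 0.4506  0.0554 -0.018 ] n 75 med res px 0.2505867986489595
[np.float64(0.09929496515165635), np.float64(0.0817063560044643)]
```

Emit:
{"method": "apply_moves", "body": {
  "targets": [
    [[0, 0, 0, 0, 0, 0.06, 1], [0, 0, 0, 0, 0, 0.13, 1], [0, 0, 0.4, 0, 0, 0.13, 1], [0, 0, 1, 0, 0, 0.13, 1], [0, 0, 4, 0, 0, 0.13, 1]]
  ]
}}

```text
time_s: 15.8
tcp_pos: [0.4476, 0.0556, 0.1695]
orientation: [-1.577, -0.001, -1.731]
ft_force: [-0.0, 0.7, -0.7]
opening: 0.251
```

Emit:
{"method": "apply_moves", "body": {
  "targets": [
    [[0, 0, 4.8, 0, 0, 0.1, 1], [0.5, -4, 4.8, 0, 0, 0.1, 1], [1, -8, 4.8, 0, 0, 0.1, 1], [1.5, -12, 4.8, 0, 0, 0.1, 1], [2, -16, 4.8, 0, 0, 0.1, 1]]
  ]
}}

```text
time_s: 16.3
tcp_pos: [0.4689, -0.1058, 0.2195]
orientation: [-1.572, 0.0, -1.631]
ft_force: [0.7, 0.4, -1.9]
opening: 0.252
```

Run:
```python
from ov import *
s=r.read_state();print(s['tcp_pos'],s['orientation'],s['ft_force'])
ims={c:viewer.read_camera(c)[:,:,::-1].copy() for c in("top","side")}
for z in(.031,.034):
  T=[((.02,-.008,z),(.05,-.008,z)),((.05,-.008,z),(.05,.008,z)),((.05,.008,z),(.02,.008,z))]
  for c in ims: print(c,end=' ');fit({c:ims[c]},{c:T},[.45,.056,-.03],rad=3)
```

```text
[ 0.46887343 -0.10583849  0.21945379] [-1.57174728e+00  2.29767217e-04 -1.63071033e+00] [ 0.73706123  0.449199   -1.89642508]
top [ 0.4507  0.0571 -0.1004] n 75 med res px 0.15166212252556963
side [ 0.4517  0.0542 -0.0098] n 75 med res px 0.24954362508722328
top [ 0.4503  0.0564 -0.0865] n 75 med res px 0.22092041358850817
side [ 0.4504  0.0555 -0.0034] n 75 med res px 0.27547540902057377
```

Emit:
{"method": "apply_moves", "body": {
  "targets": [
    [[0.7, -5, 0, 0, 0, 0, 1], [1.4, -9.5, 0, 0, 0, 0, 1], [2, -13, 0, 0, 0, 0, 1], [2.1, -14.3, 0, 0, 0, 0, 1], [2.1, -14.3, 0, 0, 0, 0, 1]]
  ]
}}

```text
time_s: 16.9
tcp_pos: [0.49, -0.2477, 0.2189]
orientation: [-1.572, 0.001, -1.632]
ft_force: [0.8, 0.3, -1.9]
opening: 0.254
```

Emit:
{"method": "apply_moves", "body": {
  "targets": [
    [[0, 0, -2, 0, 0, 0, 1], [0, 0, -4, 0, 0, 0, 1], [0, 0, -4.6, 0, 0, 0, 1], [0, 0, -4.6, 0, 0, 0, 1]]
  ]
}}

```text
time_s: 17.3
tcp_pos: [0.4902, -0.246, 0.1732]
orientation: [-1.572, 0.001, -1.629]
ft_force: [0.5, 0.4, -0.5]
opening: 0.253
```

Run:
```python
from ov import *
s=r.read_state();print(s['tcp_pos'],s['orientation'],s['ft_force'])
im=viewer.read_camera("side")[:,:,::-1].copy()
g=[.4918,-.2455,-.062];t=s['tcp_pos'];k=[t[0],t[1],-.06]
cv2.imwrite("pics/l7.png",crop(im,"side",[(rp(g,-.01,.01,-.007,.007,.075),(0,0,255)),(rp(k,-.007,.007,-.0015,.0015,t[2]-.093),(0,255,0))],proj("side",[[.49,-.247,.085]])[0],48,36,400,300))
```

```text
[ 0.49023213 -0.24601025  0.1732278 ] [-1.57192275e+00  7.41673175e-04 -1.62900394e+00] [ 0.47811585  0.36326117 -0.46249017]
```

View pics/l7.png

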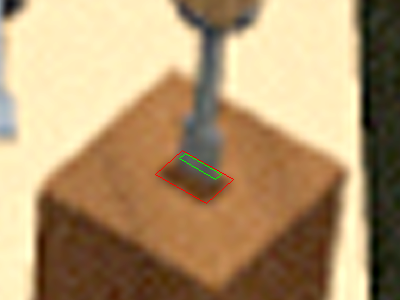

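Emit:
{"method": "apply_moves", "body": {
  "targets": [
    [[0, -0.15, 0, 0, 0, 0, 1], [0, -0.15, -0.5, 0, 0, 0, 1], [0, -0.15, -1, 0, 0, 0, 1], [0, -0.15, -1.4, 0, 0, 0, 1]]
  ]
}}

```text
time_s: 17.75
tcp_pos: [0.4902, -0.2488, 0.159]
orientation: [-1.571, 0.0, -1.63]
ft_force: [0.2, -0.7, -0.7]
opening: 0.256
```

Emit:
{"method": "apply_moves", "body": {
  "targets": [
    [[0, 0, -0.8, 0, 0, 0, 1], [0, 0.05, -1.6, 0, 0, 0, 1], [0, 0.05, -2.4, 0, 0, 0, 1], [0, 0.05, -3, 0, 0, 0, 1]]
  ]
}}

```text
time_s: 18.15
tcp_pos: [0.4902, -0.2482, 0.1284]
orientation: [-1.572, 0.0, -1.63]
ft_force: [0.0, 0.1, -0.2]
opening: 0.253
```

Free so far; 30 mm remain to the collar seat (TCP 0.098).

Emit:
{"method": "apply_moves", "body": {
  "targets": [
    [[0, 0, -0.8, 0, 0, 0, 1], [0, 0, -1.6, 0, 0, 0, 1], [0, 0, -2.2, 0, 0, 0, 1], [0, 0, -2.6, 0, 0, 0, 1]]
  ]
}}

```text
time_s: 18.55
tcp_pos: [0.4903, -0.2483, 0.1028]
orientation: [-1.571, 0.0, -1.63]
ft_force: [0.0, 0.5, -0.9]
opening: 0.257
```

Emit:
{"method": "apply_moves", "body": {
  "targets": [
    [[0, 0, -0.1, 0, 0, 0, 1], [0, 0, -0.2, 0, 0, 0, 1], [0, 0, -0.28, 0, 0, 0, 1]]
  ]
}}

```text
time_s: 18.85
tcp_pos: [0.4905, -0.2484, 0.1009]
orientation: [-1.57, -0.0, -1.63]
ft_force: [1.1, 0.4, -0.9]
opening: 0.253
```

Emit:
{"method": "apply_moves", "body": {
  "targets": [
    [[0, 0, -0.1, 0, 0, 0, 1], [0, 0, -0.2, 0, 0, 0, 1], [0, 0, -0.2, 0, 0, 0, 1]]
  ]
}}

```text
time_s: 19.15
tcp_pos: [0.4903, -0.2483, 0.0986]
orientation: [-1.571, 0.0, -1.63]
ft_force: [-0.3, 0.5, -0.9]
opening: 0.255
```

Emit:
{"method": "apply_moves", "body": {
  "targets": [
    [[0, 0, -0.05, 0, 0, 0, 1], [0, 0, -0.1, 0, 0, 0, 1], [0, 0, -0.1, 0, 0, 0, 1]]
  ]
}}

```text
time_s: 19.45
tcp_pos: [0.4904, -0.2484, 0.0984]
orientation: [-1.57, -0.0, -1.63]
ft_force: [-3.0, 1.5, 7.3]
opening: 0.255
```

Emit:
{"method": "apply_moves", "body": {
  "targets": [
    [[0, 0, 0.03, 0, 0, 0, 0.45], [0, 0, 0.03, 0, 0, 0, 0.3], [0, 0, 0.03, 0, 0, 0, 0], [0, 0, 0.03, 0, 0, 0, -0.5], [0, 0, 0.03, 0, 0, 0, -1]]
  ]
}}

```text
time_s: 19.95
tcp_pos: [0.4904, -0.2484, 0.0979]
orientation: [-1.571, 0.0, -1.63]
ft_force: [0.2, 0.1, 0.2]
opening: 0.569
```

Emit:
{"method": "apply_moves", "body": {
  "targets": [
    [[0, 0, 0, 0, 0, 0, -1], [0, 0, 0, 0, 0, 0, -1], [0, 0, 0, 0, 0, 0, -1], [0, 0, 0, 0, 0, 0, -1], [0, 0, 0, 0, 0, 0, -1]]
  ]
}}

```text
time_s: 20.45
tcp_pos: [0.4904, -0.2484, 0.098]
orientation: [-1.571, 0.0, -1.63]
ft_force: [0.1, -0.2, -0.4]
opening: 0.983
```

Emit:
{"method": "apply_moves", "body": {
  "targets": [
    [[0, 0, 2, 0, 0, 0, -1], [0, 0, 5, 0, 0, 0, -1], [0, 0, 9, 0, 0, 0, -1], [0, 0, 13, 0, 0, 0, -1], [0, 0, 17, 0, 0, 0, -1]]
  ]
}}

```text
time_s: 20.95
tcp_pos: [0.4901, -0.2482, 0.2697]
orientation: [-1.571, -0.0, -1.63]
ft_force: [0.3, -0.4, -0.4]
opening: 1.004
```

Emit:
{"method": "apply_moves", "body": {
  "targets": [
    [[-4, -4, 0, 0, 0, 0, -1], [-8, -8, 0, 0, 0, 0, -1], [-12, -12, 0, 0, 0, 0, -1], [-15, -15, 0, 0, 0, 0, -1], [-15, -15, 0, 0, 0, 0, -1]]
  ]
}}

```text
time_s: 21.45
tcp_pos: [0.3373, -0.4008, 0.268]
orientation: [-1.571, -0.0, -1.634]
ft_force: [0.3, 1.3, -0.9]
opening: 0.999
```

Run:
```python
from ov import *
s=r.read_state();print(s['time_s'],s['tcp_pos'],s['opening'])
ims={c:viewer.read_camera(c)[:,:,::-1].copy() for c in("top","side")}
ha=rect(-.012,.012,-.012,.012,.159);co=rect(-.012,.012,-.012,.012,.159)
for c in ims:
    print(c);fit({c:ims[c]},{c:ha},[.4905,-.248,-.05],rad=2,it=4)
    z=.033;T=[((.02,-.008,z),(.05,-.008,z)),((.05,-.008,z),(.05,.008,z)),((.05,.008,z),(.02,.008,z))]
    fit({c:ims[c]},{c:T},[.45,.056,-.03],rad=3)
    for l in("brush_pot","tape","eraser","paint_jar"): print(l,[np.round(d['xyz'],3).tolist() for d in viewer.find_in(c,l)][:1])
g=[.4905,-.248,-.06]
a=[crop(ims[c],c,[(rp(g,-.012,.012,-.012,.012,.159),(0,0,255))],proj(c,[[.49,-.247,.11]])[0],60,45,400,300) for c in ims]
b=[crop(ims[c],c,[],proj(c,[[.47,.055,.04]])[0],80,60,400,300) for c in ims]
cv2.imwrite("pics/l8.png",np.vstack([np.hstack(a),np.hstack(b)]))
```

```text
21.45 [ 0.33734859 -0.4008422   0.26795287] 0.9985855936711752
top
[ 0.4908 -0.251   0.0335] n 100 med res px 0.694939540240341
[ 0.4505  0.057  -0.0987] n 75 med res px 0.21245667647136465
brush_pot [[0.528, 0.261, 0.05]]
tape [[0.577, 0.088, 0.053]]
eraser [[0.37, 0.174, 0.015]]
paint_jar [[0.375, -0.148, 0.057]]
side
[ 0.4877 -0.2441 -0.1643] n 100 med res px 0.2744463763144175
[ 0.4509  0.0549 -0.0025] n 75 med res px 0.24688163445752848
brush_pot [[0.527, 0.256, 0.06]]
tape [[0.57, 0.085, 0.04]]
eraser [[0.369, 0.177, 0.013]]
paint_jar []
```

View pics/l8.png

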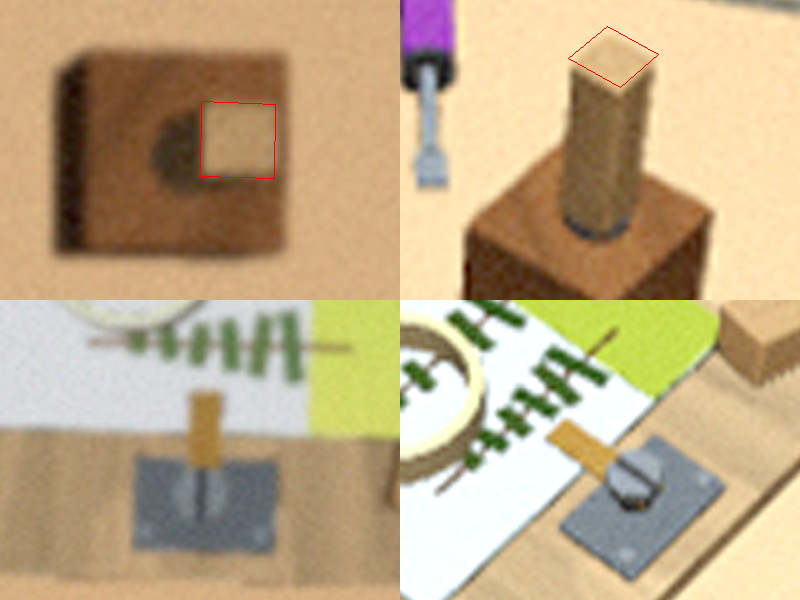

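```bash
python3 -c "
from station import r
print(r.hand_in())"
```

```text
the job is handed in; nothing more can be done
None
```

I took the plain-wood driver from the stand and seated its blade in the slot. I then pressed the screw to about 10–12 N, turned it clockwise to its stop and put the driver back in its stand. The job was handed in at about 22 s of robot time; no verdict is reported.

- **Blade in the slot:** the sideways force stayed after I eased off the downward push, so the blade was in the slot and not on top of the head.
- **Turn:** at the end the twist rose to about 0.1 N m and the tongue stopped moving, which I took as the stop. The twist readings are noisy; the highest was 0.13 N m.
- **Tongue:** it lies across the canvas edge. The two cameras disagree on its angle (−0.10 rad from above, 0.00 from the side). Their mean matches the stop, and both are within 0.06 rad of it.
- **Driver:** it met the collar at the same height at which I gripped it (TCP at 98.4 mm). The last picture shows it upright with the collar on the stand, and the gripper open and clear. The two cameras place the top of its handle about 7 mm apart, much as they did at the start.
- **Bystanders:** each is within about 5 mm of where it was found at the start. The paint jar was only found from above, not from the side.

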